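Draw out the spice tray and flip the box lid open

ROBOT

A 6-joint arm with a two-finger parallel gripper is mounted at the origin on the work surface. World frame = base frame: x ahead of the robot, y to its left, z up, the work surface at z = 0. Lengths are in mm, angles in rad, forces in N, time in s.
With the tool pointing down it reaches from about 350 to 775 mm from the base axis. Payload 7.3 kg.
Tool frame: the origin (TCP) lies between the finger pads; the fingertips stand 8 mm ahead of it and the grasp point (between the pads) lies 11 mm behind it; y points along the fingers, z is the direction in which the jaws open and shut, and the axes are right-handed (so a half turn about y gives the same grasp; the last joint's range is limited). The gripper opens to 92 mm and grips with 3 to 60 N. Pads are 19 mm wide; open, the fingers measure 130 mm over their backs; the gripper's body (75 mm by 190 mm) begins 47 mm behind the grasp point.
Start: joints at [1.088, 0.342, 1.524, -0, 1.275, -0.146], TCP at [173.482, 495.528, 234.741] pointing down, gripper open.
Joint ranges: [-2.53, 2.53], [-0.77, 2.02], [0.04, 2.7], [-1, 4.14], [0.28, 2.66], [-3.11, 3.11]. Speed limits (rad/s): [2.57, 2.57, 3.14, 3.14, 3.14, 3.14].

INTERFACE

Orientations are given as [roll, pitch, yaw] about the fixed x, y, z axes, in that order (R = Rz(yaw) Ry(pitch) Rx(roll)).
In Python, from plant import bot, vision, job gives the robot as it stands. The module is installed in compiled form; this text tells all that it offers.
- The arm moves only by the tool arm_command, never from a script. Its argument "deltas" is a list of rows, each a list of 4 numbers: the shift along the tool's x, y, z in m, then the turn about the tool's y in degrees. In form: [[x, y, z, twist], ...]. A call has 1 to 5 rows; each row shifts and turns the commanded pose from where the row before left it, along the tool's axes as they then stand; what a row does not reach is not made up. A row lasts 1/10 s, in which the tool goes at most 50 mm and 8.59 degrees, less where a joint would pass 70% of its speed; a pose out of reach is approached as far as the arm can. A call is refused whole if a number of a shift passes 0.05 or a number of a turn 8.59, either way. A call with a gripper value outside its range is refused whole. "claw" is the closure in counts, from 0 (fully open) to 255 (shut), set as the call begins (left out, the last holds). The fingers move at their own pace and stop on an object; the grip force is fixed at half the most. Time passes only in rows, so rows that do not move let the fingers close. It gives the time, the measured TCP pose, the force and the opening at its end, in the units of the state.
- bot.get_obs(): the state, without advancing time (a new reading comes with each control period).
- vision.capture(name): name is "scene" or "top"; returns a dict with "img" (480x640x3 uint8, red, green, blue), "camera_matrix" (3x3 intrinsics, pixels), "dist_coeffs" ([k1, k2, p1, p2, k3] as OpenCV has them; the pictures are not rectified), "world_to_cam" (4x4, takes a point from world to camera coordinates). Camera axes: x right, y down, z forward; pixel columns grow to the right and rows downward; lengths in mm; the calibration is good to about 2 mm. A picture is of the moment at which its call begins. There is no depth.
- job.close_job(): hands the job in, once; it reports no verdict.
Trained networks look in a picture, given as the dict that the camera call returned (one of the last four; its "shot" number tells which), for a name from the list of things; names that differ only in an ending like _2 or _b are one class to them, and where a whole thing is asked for, a point or a joint stands for the part that bears it (a point fixed in the world has none). Each returns a list of dicts, best first, with "confidence" (0 to 1); they miss things now and then, are a little off and sometimes report something else, mostly with a low value. They report only what shows in the picture. A call takes as long as a camera call. They do not tell look-alikes from the thing itself.
- vision.find_in(picture, name): "xyz" ([x, y, z] in mm, in the coordinates of the camera as it stood for that picture, good to about 4 mm: the middle of the surface that is visible of it).
- vision.regions_of(picture, name): "mask" (480x640 bool, what is visible of it).
The state is a dict: "time": time; "joint_positions": joint angles; "dq": joint speeds; "tau": joint torques, N m; "tool_pos": TCP position; "tcp_rot": TCP orientation; "contact_force": force on the tool from outside, world axes, zero at the start; "moment": the same for the moment, N m; "grip_width": finger opening in mm.
Only numpy, scipy, OpenCV 4.12 (cv2) and the standard library are available. Lean on these libraries where they do the work, as an engineer would, in place of code of your own. Each camera call takes 0.05 s, during which the arm holds its last target. There are 200 camera calls.

TASK

Open the dark-lidded spice box for the cook: hook the bamboo tray's front board with a fingertip and draw the tray fully out of its rack, then push the lid up by its front lip and on over the top, so that it leans back and stays open by itself. Leave the tray out. Only hook and push, never pinch the front board or the lid between the fingers, and do not lift or tip the cups or the scoop in the tray or shift anything else that stands about.

Things in the scene. Friction and masses are not known exactly. Their poses are not given: they have to be found in the camera images.
- rack: fixed bamboo spice rack, an open-fronted case 320 mm deep, 322 mm wide, 120 mm high; its top is a flat clear glass shelf (8 mm thick). Origin on the ledge under the middle of its front edge; x points into the rack, away from its open front, y to the left seen from the front, z up. The tray slides out of its front along -x, away from the rack and towards the robot.
- tray (a joint): travel of the bamboo tray in m, growing as it is drawn out of the rack: 0 as it stands at the start, half out; 0.12 = fully out, against its stop. It slides on runners with about 4 N of friction and stays where it is left; a harder push slides it back in. Seen from the front, the lidded box is built into its left part and the three cups stand in its right part.
- tray_pull (a point): middle of the upper inside edge of the tray's front board (12 mm thick, lying towards -x from here). Axes as the rack's. Behind it, at y +10 to +130 mm, the tray floor is free for 60 mm up to the lid's lip and 80 mm to the box. The scoop hooks over the board at y -70 to -120 mm.
- tray_floor (a point): a point on the tray's inner floor, behind the middle of the front board. The tray is open on top, 280 mm long and 290 mm wide; its underside is 12 mm, this floor 20 mm and the top of its four walls 60 mm above the ledge.
- lid (a joint): angle in rad of the box's dark wooden lid: 0 = shut, level; grows as its front edge swings up and over; 1.57 = upright; 1.95 = leaning back on its hinge stop. The hinge is loose, no spring: let go below about 1.5 rad the lid (0.12 kg) falls shut, beyond that it falls back to the stop and stays. Unless the tray is out, it strikes the rack's shelf first.
- lid_lip (a point): the middle of the front lower edge of the lid. The lid is a flat board 122 mm long from hinge to front edge, 120 mm wide, 10 mm thick; it overhangs the front of the box by 22 mm as a finger lip. Shut, its underside is 80.5 mm above the ledge, 60 mm above the tray floor. The point turns with the lid; shut, its axes are the rack's (x towards the hinge).
- lid_hinge (a point): the middle of the lid's hinge axis, at the level of the lid's underside, on the top of the box's back wall, 80.5 mm above the ledge. The axis lies along the rack's y.
- cup_white: white glazed ceramic spice cup, 54 mm across and 50 mm high, standing upright in the right part of the tray; it rides along with the tray. Origin at the centre of its underside (20 mm above the ledge), z up.
- cup_blue: blue glazed ceramic spice cup, 54 mm across and 50 mm high, standing upright in the right part of the tray; it rides along with the tray. Origin at the centre of its underside (20 mm above the ledge), z up.
- cup_clay: unglazed terracotta ceramic spice cup, 54 mm across and 50 mm high, standing upright in the right part of the tray; it rides along with the tray. Origin at the centre of its underside (20 mm above the ledge), z up.
- scoop: small green plastic scoop, bowl 40 mm across and 26 mm high standing on the tray floor, its handle hooked over the front board at the right-hand end and rising to 50 mm above the tray floor. Origin at the centre of the bowl's underside; handle towards -x.
- glass_lid: round heat-proof glass lid, 183 mm across, 61 mm high with its black knob, lying on the ledge to the right, nearer the robot. Origin at the centre of its underside.
- tagine_insert: shallow stainless steel tagine insert, 244 mm across, 50 mm high, two loop handles reaching 144 mm from the centre, on the ledge left of the rack. Origin at the centre of its underside.
- oil_bottle: amber glass oil bottle, 62 mm across, 170 mm high, on the ledge right of the rack. Origin at the centre of its underside.
- pepper_mill: dark wooden pepper mill, 58 mm across, 155 mm high, on the ledge right of the rack. Origin at the centre of its underside.
There are look-alikes about, which are no part of the job. Several things have the shape of the scoop; the one meant has the colours described above.

How it is judged (in metres and radians):
On the way, in this order (a step that is already met when the one before it is completed fails the run):
1. the tray is drawn fully out (within 15 mm of its stop) with the lid still shut or below half way (value of joint tray above 0.105 m and value of joint lid below 0.8 rad), for 0.1 s.
2. the lid has gone over the top and leans back (value of joint lid above 1.75 rad), for 0.2 s.
At the end, for the whole second after the job is handed in: the tray is out within 30 mm of its stop, the lid rests leaning back against its hinge stop (over 1.85 rad) untouched, the cups and the scoop stand upright in the tray (within 0.2 rad) and the other things are within 30 mm of where they were (value of joint tray above 0.09 m and value of joint lid above 1.85 rad and velocity of joint lid between -0.2 and 0.2 rad/s and height (world z) of cup_white between 0.012 and 0.032 m and angle between each of cup_white, cup_blue, cup_clay, scoop's own z axis and vertical below 0.2 rad and height (world z) of cup_blue between 0.012 and 0.032 m and height (world z) of cup_clay between 0.012 and 0.032 m and height (world z) of scoop between 0.012 and 0.032 m and distance of each of glass_lid, tagine_insert, oil_bottle, pepper_mill from where it was at the start of the episode below 0.03 m).
It fails at once if the tray's front board is pinched between the fingers (contact force between the fingers and anything else above 0.3 N and x of the grasp point in the frame of tray_pull between -0.016 and 0.001 m and y of the grasp point in the frame of tray_pull between -0.145 and 0.145 m and z of the grasp point in the frame of tray_pull between -0.05 and 0.01 m).
It fails at once if the lid is pinched between the fingers (contact force between the fingers and anything else above 0.3 N and x of the grasp point in the frame of lid_lip between -0.006 and 0.12 m and y of the grasp point in the frame of lid_lip between -0.06 and 0.06 m and z of the grasp point in the frame of lid_lip between 0.001 and 0.009 m).
It fails at once if a cup or the scoop is lifted or tipped (height (world z) of any of cup_white, cup_blue, cup_clay, scoop above 0.035 m or angle between any of cup_white, cup_blue, cup_clay, scoop's own z axis and vertical above 0.4 rad).
It fails at once if the glass lid, tagine insert, bottle or mill is moved, lifted or knocked over (distance of any of glass_lid, tagine_insert, oil_bottle, pepper_mill from where it was at the start of the episode above 0.03 m or angle between any of glass_lid, tagine_insert, oil_bottle, pepper_mill's own z axis and vertical above 0.3 rad).
It also fails if it takes over 54 s, if anything falls off the work surface, if the arm or the gripper's body presses on something with over 40 N, if the wrist force passes 120 N, or if a joint passes its speed limit or range.

## Working session

There is one attempt and no reset: what is moved stays moved. The work goes in short steps, Python scripts to look and compute and a tool call to move; the robot and the scene stay as the last step left them, time stands still between calls to the robot, and variables do not carry over. Pictures are saved under pics/ and viewed, about 8 in all and at most 12, crops included, and the job is handed in when it is done.

Besides the shell and the picture viewer there is one more tool, called after "Request:" by a JSON object that holds its "op" and its "data", one argument or row to a line. arm_command: Moves the arm, as the interface text tells. Its arguments: {"type":"object","properties":{"deltas":{"type":"array","items":{"type":"array","items":{"type":"number"}}},"claw":{"type":"number"}},"required":["deltas"]}

```bash
mkdir -p pics
cat > h.py <<'E'
import numpy as np, cv2
from plant import bot, vision, job
def world(c,p):
    T=np.array(c["world_to_cam"]); return (np.linalg.inv(T)@np.r_[p,1])[:3]
def ray_at_z(c,uv,z):
    K=np.array(c["camera_matrix"]);T=np.array(c["world_to_cam"])
    n=cv2.undistortPoints(np.array([[uv]],float),K,np.array(c["dist_coeffs"],float))[0,0]
    Ti=np.linalg.inv(T);o=Ti[:3,3];d=Ti[:3,:3]@np.r_[n,1]
    return o+d*(z-o[2])/d[2]
def proj(c,P):
    T=np.array(c["world_to_cam"]);K=np.array(c["camera_matrix"])
    return cv2.projectPoints(np.array(P,float).reshape(-1,3),cv2.Rodrigues(T[:3,:3])[0],T[:3,3],K,np.array(c["dist_coeffs"],float))[0][:,0]
def save(c,n): cv2.imwrite("pics/"+n,c["img"][:,:,::-1])
E
python3 - <<'E'
from h import *
np.set_printoptions(precision=1,suppress=True)
o=bot.get_obs();print(o)
for n in("scene","top"):
    c=vision.capture(n);save(c,n+"0.png")
    print(n,"cam pos",np.linalg.inv(c["world_to_cam"])[:3,3])
    for t in("rack","tray","tray_pull","lid","lid_lip","lid_hinge","tray_floor","cup_white","cup_blue","cup_clay","scoop","glass_lid","tagine_insert"):
        try:
            for r in vision.find_in(c,t)[:3]: 
                w=world(c,r["xyz"]);print(t,round(r["confidence"],2),w,proj(c,w)[0])
        except Exception as e: print(t,e)
E
```

```text
{'time': 0.0, 'joint_positions': array([ 1.1,  0.3,  1.5, -0. ,  1.3, -0.1]), 'dq': array([-0., -0., -0.,  0., -0.,  0.]), 'tau': array([ -0. , -43.1, -24.4,   0.1,   0.1,  -0. ]), 'tool_pos': array([173.3, 495.1, 234. ]), 'tcp_rot': array([-1.6,  0. , -0.3]), 'contact_force': array([-0.3,  0.1, -0.5]), 'moment': array([ 0.1,  0. , -0. ]), 'grip_width': 91.56245656506935}
scene cam pos [1102.3 -448.3 1031.7]
rack 0.76 [895.2 -60.7 120.7] [415.3 356.9]
tray 0.73 [616.4  -8.7  47.8] [336.  270.1]
tray_pull 0.64 [619.5  -6.7  44.3] [337.6 271.3]
lid 0.59 [683.1  53.2  92.4] [378.2 261.9]
lid_lip 0.78 [684.   53.6  89.8] [378.6 262.8]
lid_hinge 0.65 [681.3  53.7  91.8] [377.8 261.4]
tray_floor 0.83 [620.4   0.9  45.8] [340.4 269.3]
cup_white 0.69 [ 664.2 -116.9   57.7] [312.7 310.2]
cup_white 0.48 [ 695.  -396.6  120.8] [204.8 393.3]
cup_clay 0.54 [670.  -40.3  57.4] [341.7 291.3]
scoop 0.93 [ 562.9 -247.5   18.8] [236.9 323.2]
scoop 0.62 [ 616.3 -104.7   40.2] [303.  296.5]
glass_lid 0.84 [ 413.4 -410.9   24.6] [137.4 319.3]
glass_lid 0.3 [686.4  52.   94.2] [379.  262.7]
tagine_insert 0.86 [576.8 497.8  12.3] [465.  164.6]
top cam pos [ 444.6  -13.3 1202.3]
rack 0.96 [864.3 -28.8 122.2] [347.2  99.8]
rack 0.29 [689.9 -54.2  39.1] [356.1 183.3]
tray 0.62 [649.    6.2  19.4] [330.3 201.2]
tray_pull 0.87 [649.7   1.6  16.9] [332.2 201.2]
lid 0.42 [578.8 483.5   6.4] [137.5 227.3]
lid_lip 0.96 [686.3  53.6  90.6] [309.3 179.3]
lid_hinge 0.56 [690.4  56.   88.3] [308.4 177.7]
tray_floor 0.67 [650.5   5.9  19.9] [330.4 200.6]
cup_white 0.64 [ 686.7 -121.8   39.6] [384.7 185.1]
cup_clay 0.78 [691.3 -51.9  40.3] [355.2 182.5]
scoop 0.81 [ 569.9 -258.    13.5] [439.9 236.6]
scoop 0.64 [ 679.6 -284.1    9.2] [450.1 192.1]
scoop 0.51 [624.4 -98.3  29.8] [374.1 211.6]
glass_lid 0.89 [ 387.6 -405.4   23.3] [501.7 314.1]
glass_lid 0.73 [650.1   8.2  21.8] [329.4 200.6]
tagine_insert 0.64 [578.6 484.7   4.9] [137.2 227.4]
```

Run:
```python
import cv2
a=cv2.imread("pics/top0.png")[60:300,180:500];cv2.imwrite("pics/topc.png",cv2.resize(a,(800,600),interpolation=cv2.INTER_CUBIC))
```

```text
(no output)
```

View pics/scene0.png

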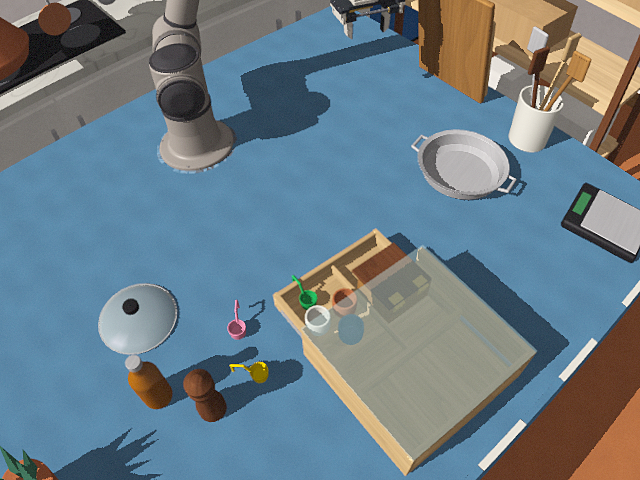

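View pics/topc.png

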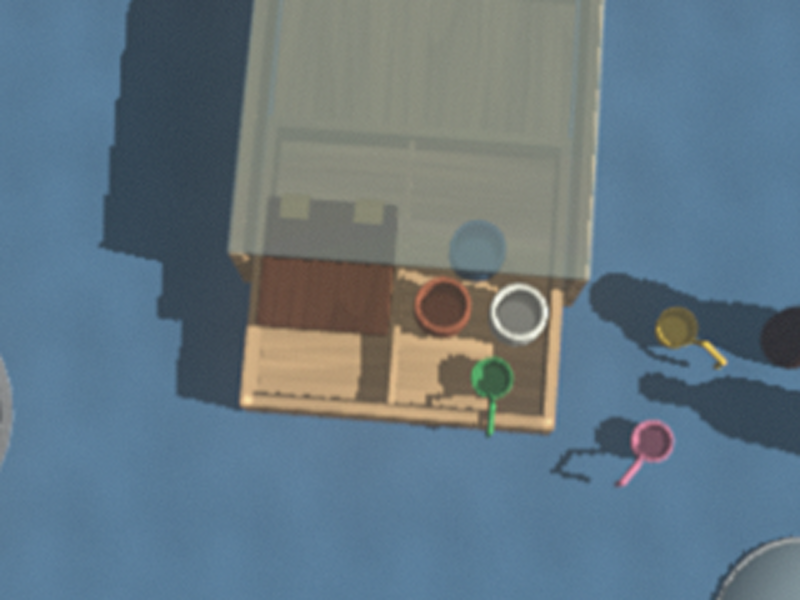

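The green-bowled scoop hooked on the tray, at scene (303,296), is the one meant. The pink one at (237,325) and the yellow one at (258,371) are look-alikes. The dark lid is at crop (258–395, 258–333), and the front board's outer edge runs from crop (241,408) to (553,432). Next I'll turn these into positions.

Run:
```python
from h import *
np.set_printoptions(precision=4,suppress=True)
o=bot.get_obs();print(o["tool_pos"],o["tcp_rot"])
c=vision.capture("top")
f=lambda u,v,z:ray_at_z(c,(180+(u+.5)/2.5-.5,60+(v+.5)/2.5-.5),z)
P={"boardL z60":f(241,404,60),"boardR z60":f(553,428,60),"inL":f(258,398,60),"inR":f(545,417,60),"lipL":f(257,326,90.5),"lipR":f(390,334,90.5),
"rackFL":f(230,253,120),"rackFR":f(588,279,120),"boxright":f(395,264,90.5)}
for k,v in P.items(): print(k,v)
for a,b in(("boardL z60","boardR z60"),("inL","inR"),("lipL","lipR"),("rackFL","rackFR")):
    d=P[a]-P[b];print(a,np.linalg.norm(d),np.arctan2(-d[0],d[1]))
c2=vision.capture("scene")
a=c2["img"][220:320,260:440];cv2.imwrite("pics/sc.png",cv2.resize(a,(800,444),interpolation=cv2.INTER_CUBIC)[:,:,::-1])
# model overlay: predicted points from rack frame
yaw=np.arctan2(-(P["rackFL"]-P["rackFR"])[0],(P["rackFL"]-P["rackFR"])[1])
```

```text
[173.4516 495.5254 234.7267] [-1.5708  0.     -0.3367]
boardL z60 [592.8016 129.8229  60.    ]
boardR z60 [ 576.2692 -158.2141   60.    ]
inL [598.6904 114.2051  60.    ]
inR [ 586.2991 -150.7609   60.    ]
lipL [660.3952 113.8434  90.5   ]
lipR [655.1133  -6.7738  90.5   ]
rackFL [720.4178 136.8565 120.    ]
rackFR [ 702.5708 -181.0054  120.    ]
boxright [719.8704 -10.032   90.5   ]
boardL z60 288.51104398923883 -0.05733406365461492
inL 265.25562237881155 -0.04673165441792802
lipL 120.73284664981905 -0.04376276258720966
rackFL 318.36254673361015 -0.056087854798535855
```

View pics/sc.png

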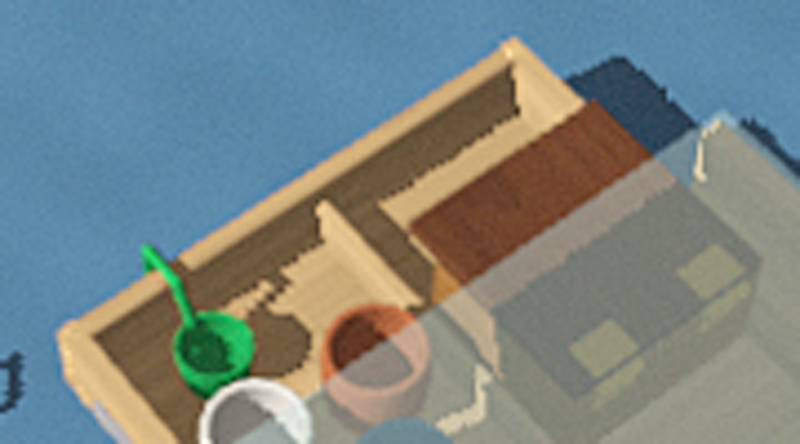

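Rack yaw is about -0.054 rad, tray_pull about (597,-15) and the lip middle about (658,54). The lip is 61 mm behind the board and the lid 121 mm wide, both as stated. I'll close the fingers, align the yaw and travel over.

Request:
{"op": "arm_command", "data": {
  "deltas": [
    [0,0,0,-8.1],
    [0,0,0,-8.1],
    [0.03,0,-0.026,0],
    [0.03,0,-0.026,0],
    [0.03,0,-0.026,0]
  ],
  "claw": 255
}}

```text
time: 2.0
tool_pos: [259.7, 411.9, 234.7]
tcp_rot: [-1.571, -0.0, -0.053]
contact_force: [0.3, 0.3, -0.1]
grip_width: 56.5
```

Request:
{"op": "arm_command", "data": {
  "deltas": [
    [0.03,0,-0.026,0],
    [0.03,0,-0.026,0],
    [0.03,0,-0.026,0],
    [0.03,0,-0.026,0],
    [0.03,0,-0.026,0]
  ]
}}

```text
time: 2.5
tool_pos: [402.9, 273.6, 234.9]
tcp_rot: [-1.57, -0.0, -0.054]
contact_force: [0.6, -0.3, 0.2]
grip_width: 16.5
```

Request:
{"op": "arm_command", "data": {
  "deltas": [
    [0.03,0,-0.026,0],
    [0.03,0,-0.026,0],
    [0.03,0,-0.026,0],
    [0.03,0,-0.026,0],
    [0.03,0,-0.026,0]
  ]
}}

```text
time: 3.0
tool_pos: [545.7, 135.6, 234.8]
tcp_rot: [-1.571, -0.0, -0.054]
contact_force: [-0.1, -0.2, 0.8]
grip_width: 0.2
```

Request:
{"op": "arm_command", "data": {
  "deltas": [
    [0.028,0,-0.026,0],
    [0.027,0,-0.026,0],
    [0.027,0,-0.026,0],
    [0,0.05,0,0],
    [0,0.04,0,0]
  ]
}}

```text
time: 3.5
tool_pos: [623.1, 53.3, 143.3]
tcp_rot: [-1.571, -0.001, -0.056]
contact_force: [-0.3, 0.6, -0.7]
grip_width: 0.1
```

Run:
```python
from h import *
print(bot.get_obs()["tool_pos"])
for n in("top","scene"):
    c=vision.capture(n);p=proj(c,[bot.get_obs()["tool_pos"]-[0,0,8]])[0];print(n,p)
    x,y=int(p[0]),int(p[1]);a=c["img"][y-75:y+75,x-100:x+100]
    b=cv2.resize(a,(600,450),interpolation=cv2.INTER_CUBIC)[:,:,::-1]
    A=b if n=="top" else np.vstack([A,b])
cv2.imwrite("pics/near.png",cv2.resize(A,(400,600)))
```

```text
[623.05050083  53.3390255  143.30432927]
top [307.42666908 206.12523349]
scene [358.7575238  233.03712456]
```

View pics/near.png

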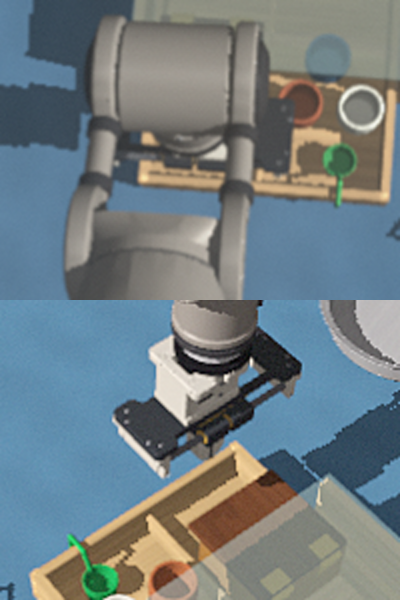

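In the near view the body's long side lies along rack y and the fingers hang over the free floor between board and lid. I'll lower them.

Request:
{"op": "arm_command", "data": {
  "deltas": [
    [0,0.03,0,0],
    [0,0.03,0,0],
    [0,0.02,0,0],
    [0,0.017,0,0],
    [0,0,0,0]
  ]
}}

```text
time: 4.1
tool_pos: [622.0, 55.0, 47.5]
tcp_rot: [-1.571, 0.002, -0.054]
contact_force: [0.4, -0.5, -0.2]
grip_width: 0.2
```

Request:
{"op": "arm_command", "data": {
  "deltas": [
    [-0.008,0,0,0],
    [-0.008,0,0,0],
    [-0.01,0,0,0],
    [-0.01,0,0,0],
    [-0.01,0,0,0]
  ]
}}

```text
time: 4.6
tool_pos: [577.9, 57.4, 50.0]
tcp_rot: [-1.57, -0.006, -0.054]
contact_force: [4.4, 1.4, -1.6]
grip_width: 0.5
```

Request:
{"op": "arm_command", "data": {
  "deltas": [
    [-0.012,0,0,0],
    [-0.012,0,0,0],
    [-0.012,0,0,0],
    [-0.012,0,0,0],
    [-0.012,0,0,0]
  ]
}}

```text
time: 5.1
tool_pos: [518.2, 60.9, 50.0]
tcp_rot: [-1.57, -0.007, -0.054]
contact_force: [4.4, 3.3, 0.0]
grip_width: 0.5
```

Request:
{"op": "arm_command", "data": {
  "deltas": [
    [-0.008,0,0,0],
    [-0.006,0,0,0],
    [-0.005,0,0,0],
    [-0.004,0,0,0],
    [0,0,0,0]
  ]
}}

```text
time: 5.6
tool_pos: [492.8, 61.5, 47.7]
tcp_rot: [-1.571, 0.001, -0.054]
contact_force: [2.2, -0.1, 2.4]
grip_width: 0.7
```

Request:
{"op": "arm_command", "data": {
  "deltas": [
    [-0.003,0,0,0],
    [-0.003,0,0,0],
    [0,0,0,0]
  ]
}}

```text
time: 5.9
tool_pos: [492.0, 61.5, 48.0]
tcp_rot: [-1.571, -0.01, -0.055]
contact_force: [16.3, 0.2, -10.0]
grip_width: 0.4
```

The force has risen to 16 N, so the tray is on its stop after about 118 mm of travel. I'll ease off, raise the tip just under lip level and take a look.

Request:
{"op": "arm_command", "data": {
  "deltas": [
    [0.015,0,0,0],
    [0.015,-0.01,0,0],
    [0,-0.01,0,0],
    [0,-0.012,0,0],
    [0,0,0,0]
  ]
}}

```text
time: 6.4
tool_pos: [517.2, 60.4, 81.0]
tcp_rot: [-1.571, -0.001, -0.054]
contact_force: [-0.2, 0.3, 0.3]
grip_width: 0.4
```

Run:
```python
from h import *
print(bot.get_obs()["tool_pos"],bot.get_obs()["contact_force"])
for n in("top","scene"):
    c=vision.capture(n);p=proj(c,[[545,20,60]])[0]
    for t in("lid_lip","tray_pull"):
        for r in vision.find_in(c,t)[:1]: print(n,t,r["confidence"],world(c,r["xyz"]))
    x,y=int(p[0]),int(p[1]);a=c["img"][y-75:y+75,x-100:x+100]
    b=cv2.resize(a,(600,450),interpolation=cv2.INTER_CUBIC)[:,:,::-1]
    A=b if n=="top" else np.vstack([A,b])
cv2.imwrite("pics/near2.png",cv2.resize(A,(400,600)))
```

```text
[517.16705029  60.38188476  81.02506101] [-0.24528929  0.28061309  0.31035822]
top lid_lip 0.91 [627.56248071  58.95557965  91.27875234]
top tray_pull 0.68 [638.6401054  -41.93624298  17.54072716]
scene lid_lip 0.59 [609.12158037  54.36570627  89.19357493]
scene tray_pull 0.91 [598.21235991  -3.62845679  44.60214123]
```

View pics/near2.png

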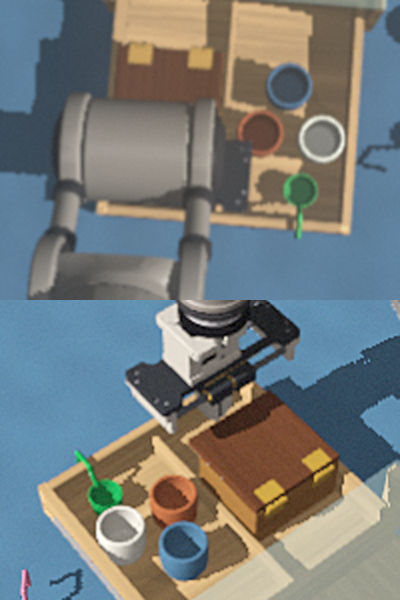

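The picture shows the tray fully out, the lid clear of the glass shelf, and the cups and scoop upright. Only a vertical finger is available, so I'll press lightly on the lip's front edge and stroke up. Friction should lift it the first few degrees, then I push on.

Request:
{"op": "arm_command", "data": {
  "deltas": [
    [0.007,0,0,0],
    [0.004,0,0,0],
    [0.002,0,0,0],
    [0,0,0,0]
  ]
}}

```text
time: 7.1
tool_pos: [530.3, 59.6, 79.4]
tcp_rot: [-1.571, 0.001, -0.054]
contact_force: [-1.6, -0.7, 0.0]
grip_width: 0.5
```

Request:
{"op": "arm_command", "data": {
  "deltas": [
    [0.002,0,0,0],
    [0.001,0,0,0],
    [0,0,0,0]
  ]
}}

```text
time: 7.4
tool_pos: [533.2, 59.5, 79.5]
tcp_rot: [-1.571, 0.001, -0.054]
contact_force: [-3.9, -0.2, -0.2]
grip_width: 0.2
```

Request:
{"op": "arm_command", "data": {
  "deltas": [
    [0,-0.004,0,0],
    [0,-0.004,0,0],
    [0.0005,-0.004,0,0],
    [0.0005,-0.004,0,0],
    [0.0005,-0.004,0,0]
  ]
}}

```text
time: 7.9
tool_pos: [535.0, 59.3, 100.2]
tcp_rot: [-1.571, -0.0, -0.054]
contact_force: [-2.4, -0.8, -0.1]
grip_width: 0.3
```

Run:
```python
from h import *
print(bot.get_obs()["tool_pos"],bot.get_obs()["contact_force"])
c=vision.capture("scene");p=proj(c,[[560,30,80]])[0]
x,y=int(p[0]),int(p[1]);a=c["img"][y-60:y+60,x-80:x+80]
cv2.imwrite("pics/lift.png",cv2.resize(a,(640,480),interpolation=cv2.INTER_CUBIC)[:,:,::-1])
```

```text
[535.04523552  59.34992427 100.24303703] [-2.43578209 -0.76182547 -0.08334065]
```

View pics/lift.png

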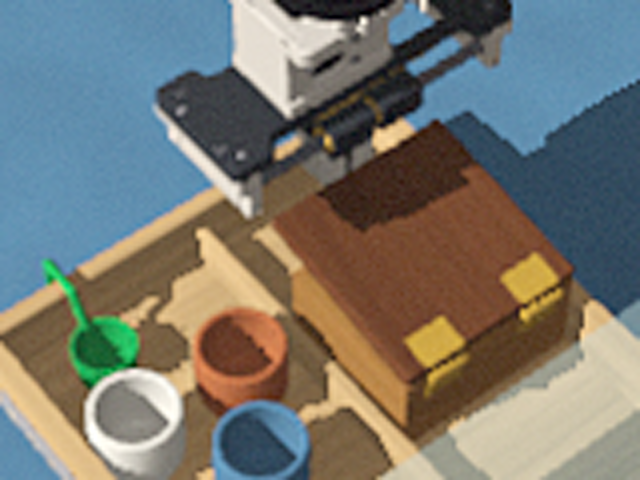

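The lid follows: it is up about 10°. I'll continue along the arc with a slight forward bias.

Request:
{"op": "arm_command", "data": {
  "deltas": [
    [0.0015,-0.006,0,0],
    [0.0018,-0.006,0,0],
    [0.002,-0.006,0,0],
    [0.0022,-0.006,0,0],
    [0.0024,-0.0055,0,0]
  ]
}}

```text
time: 8.45
tool_pos: [545.1, 58.8, 129.9]
tcp_rot: [-1.571, -0.0, -0.054]
contact_force: [-4.3, -0.4, 1.8]
grip_width: 0.5
```

Request:
{"op": "arm_command", "data": {
  "deltas": [
    [0.0035,-0.0077,0,0],
    [0.0042,-0.0074,0,0],
    [0.0048,-0.007,0,0],
    [0.0053,-0.0065,0,0],
    [0.0057,-0.006,0,0]
  ]
}}

```text
time: 8.95
tool_pos: [569.0, 57.5, 164.7]
tcp_rot: [-1.571, -0.001, -0.054]
contact_force: [-2.3, -0.5, 2.0]
grip_width: -0.0
```

Run:
```python
from h import *
print(bot.get_obs()["tool_pos"],bot.get_obs()["contact_force"])
c=vision.capture("scene");p=proj(c,[[580,30,100]])[0]
x,y=int(p[0]),int(p[1]);a=c["img"][y-75:y+75,x-100:x+100]
cv2.imwrite("pics/lift2.png",cv2.resize(a,(640,480),interpolation=cv2.INTER_CUBIC)[:,:,::-1])
```

```text
[569.0144916   57.53348294 164.68327801] [-2.26449103 -0.48016989  1.99831653]
```

View pics/lift2.png

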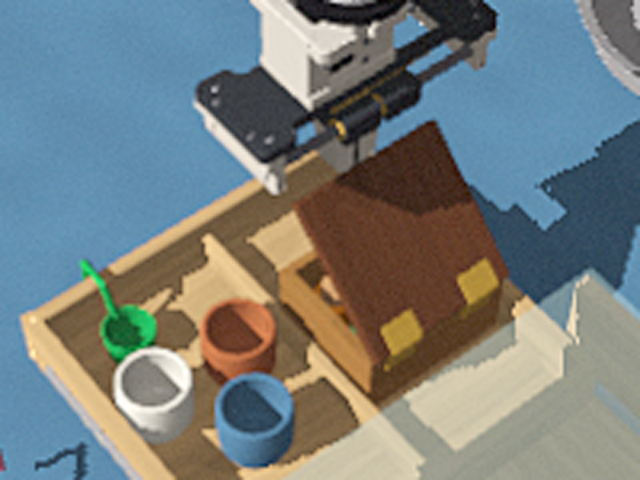

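Request:
{"op": "arm_command", "data": {
  "deltas": [
    [0.0061,-0.0055,0,0],
    [0.0066,-0.005,0,0],
    [0.0069,-0.0045,0,0],
    [0.0072,-0.004,0,0],
    [0.0076,-0.0035,0,0]
  ]
}}

```text
time: 9.5
tool_pos: [603.5, 55.7, 186.6]
tcp_rot: [-1.571, -0.001, -0.054]
contact_force: [-0.0, 0.2, 0.5]
grip_width: 0.4
```

Request:
{"op": "arm_command", "data": {
  "deltas": [
    [0.0078,-0.003,0,0],
    [0.008,-0.0025,0,0],
    [0.0082,-0.002,0,0],
    [0.0084,-0.001,0,0],
    [0.0085,0,0,0]
  ]
}}

```text
time: 10.0
tool_pos: [644.3, 53.5, 194.9]
tcp_rot: [-1.571, -0.0, -0.054]
contact_force: [1.1, 0.3, 0.5]
grip_width: 0.5
```

Request:
{"op": "arm_command", "data": {
  "deltas": [
    [0.007,0,0,0],
    [0.006,0,0,0],
    [0.006,0,0,0],
    [0.005,0,0,0],
    [0.005,0,0,0]
  ]
}}

```text
time: 10.5
tool_pos: [672.8, 51.9, 194.8]
tcp_rot: [-1.571, 0.0, -0.054]
contact_force: [-0.2, -0.4, 0.2]
grip_width: 0.4
```

Run:
```python
from h import *
print(bot.get_obs()["tool_pos"],bot.get_obs()["contact_force"])
c=vision.capture("scene");p=proj(c,[[600,20,100]])[0]
x,y=int(p[0]),int(p[1]);a=c["img"][y-90:y+90,x-120:x+120]
cv2.imwrite("pics/over.png",cv2.resize(a,(640,480),interpolation=cv2.INTER_CUBIC)[:,:,::-1])
```

```text
[672.78900097  51.92109866 194.79437701] [-0.22598833 -0.43207804  0.18087469]
```

View pics/over.png

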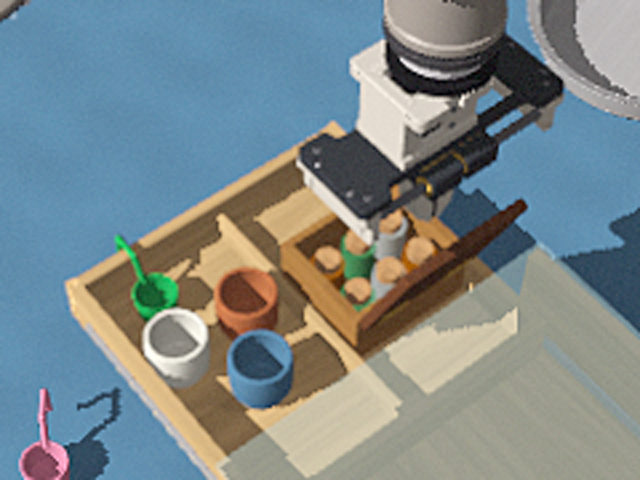

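The lid has gone over and leans back. I'll retreat along -x and up, then take a final check.

Request:
{"op": "arm_command", "data": {
  "deltas": [
    [-0.03,0,0,0],
    [-0.04,0,0,0],
    [-0.04,-0.02,0,0],
    [-0.04,-0.02,0,0],
    [-0.04,-0.02,0,0]
  ]
}}

```text
time: 11.05
tool_pos: [481.0, 62.3, 255.4]
tcp_rot: [-1.571, 0.0, -0.054]
contact_force: [1.1, -0.4, 0.4]
grip_width: 0.2
```

Request:
{"op": "arm_command", "data": {
  "deltas": [
    [-0.02,-0.01,0.03,0],
    [0,0,0.04,0],
    [0,0,0.04,0],
    [0,0,0.03,0],
    [0,0,0,0]
  ]
}}

```text
time: 11.55
tool_pos: [470.0, 206.1, 265.0]
tcp_rot: [-1.569, -0.001, -0.05]
contact_force: [0.2, 0.5, -0.0]
grip_width: 0.4
```

Run:
```python
from h import *
print(bot.get_obs()["tool_pos"],bot.get_obs()["contact_force"])
c=vision.capture("scene");save(c,"final.png")
t=vision.capture("top")
for n in("glass_lid","tagine_insert","cup_white","cup_blue","cup_clay","scoop"):
    print(n,[np.round(world(q,vision.find_in(q,n)[0]["xyz"])) if vision.find_in(q,n) else None for q in(c,t)])
a=t["img"][60:300,140:460];b=c["img"][140:380,180:500]
cv2.imwrite("pics/fin.png",cv2.resize(np.hstack([a,b]),(800,300))[:,:,::-1])
```

```text
[470.0127079  206.08575598 264.99195406] [ 0.15088034  0.53028654 -0.01588906]
glass_lid [array([ 408., -410.,   25.]), array([ 388., -403.,   23.])]
tagine_insert [array([574., 498.,  15.]), array([616., 499.,   6.])]
cup_white [array([ 566., -113.,   54.]), array([ 572., -118.,   32.])]
cup_blue [array([630., -74.,  52.]), array([632., -82.,  33.])]
cup_clay [array([570., -42.,  50.]), array([573., -53.,  32.])]
scoop [array([ 672., -281.,   18.]), array([508., -94.,  31.])]
```

View pics/fin.png

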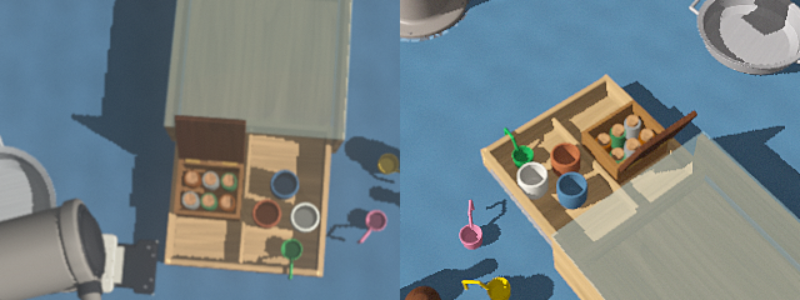

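```bash
python3 -c "
from h import *
c=vision.capture('top');print(ray_at_z(c,(272.5,269),60), 'vs start board-left x 592.8')
job.close_job()"
```

```text
[482.44173406 134.61574944  60.        ] vs start board-left x 592.8
the job is handed in; nothing more can be done
```

The spice box is open and the job is handed in: the tray is drawn out and the dark lid has gone over the top and leans back on its own. No verdict came back on hand-in.

- **Tray:** I hooked the front board from inside with the closed fingertips and pulled until the force rose to about 16 N at the stop. Afterwards the tray showed about 110 mm out by the board's edge in the last picture, and 115–118 mm by the cups and scoop seen from the top. The scene camera gave only 98–100 mm for the cups. All of these are above the 90 mm needed.
- **Lid:** The tool can only point straight down, so it could not get under the lip. I pressed lightly (2–4 N) on the lip's front edge and stroked upward, which lifted it about 10° by friction. I then followed its arc until it fell back. The last picture shows it leaning back with the arm clear, but I judged that by eye and did not measure the angle.
- **Other things:** The last picture shows the cups and the green scoop upright in the tray. The glass lid was found within about 5 mm of its start.
- **Disagreements:** The top camera put the tagine insert 38 mm off in x, with the arm half covering it. The scene camera, with a clear view, put it within about 3 mm, and the arm never went near it. I did not re-measure the bottle or the pepper mill, and the arm stayed well away from both.

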